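# Shingle the sample boards on the framer's display stand

## Task

On the display stand, slide the sample board that lies on the slope down until its lower edge is level with the lower brass pointer. Then push the second board off the stand's flat deck, over the ridge, so that it lies on the first like a roof shingle, with its lower edge level with the upper brass pointer. Both should end up square to the slope and about centred across it; leave the pointers and the things on the bench where they are.

Things in the scene. Friction and masses are not known exactly. Their poses are not given: they have to be found in the camera images.
- stand: Wooden display stand, fixed to the bench. Its level deck, 175 mm (x) by 250 mm (y), has its top 95 mm above the bench and ends at a straight ridge on the +x side. Origin on the bench straight below the middle of the ridge; x points from the deck across the ridge to the slope, y along the ridge, z up. The deck lies from x = -175 to 0.
- face: Dark wooden slope of the stand, 250 mm wide, falling 17 degrees from the ridge. Origin on its surface, at the middle of the ridge; x points straight down the slope, y along the ridge, z out of the surface. The bare surface (z = 0) runs from x = 0 to 195, where a lip 14 mm high closes the lower end. Over the ridge the deck continues level from the slope without a step.
- board_a: First sample board, loose, about 100 g: a rectangle 112 mm (x) by 150 mm (y), 6 mm thick, light wood with a flush 20 mm steel band along its upper (-x) edge. It starts lying on the slope too high up, slightly askew, staying there by friction (it does not slide by itself). Origin at the centre of its underside, z out of its top face; the lower edge is at x = +56, the upper edge at x = -56. It can be pushed down the slope by its upper edge.
- board_a_low (a point): Middle of the lower edge of the first board, on its underside.
- board_b: Second board, same size, weight and frame. Starts flat on the deck, a little askew, lower edge (+x) towards the ridge. Centre of mass 62 mm from its lower edge: pushed over the ridge it tips when it hangs out that far, leans on the first board's upper edge, and drops flat on it over the last 14 to 24 mm. Home, its underside is 6 mm off the slope, its upper edge 2 to 25 mm past the ridge; friction holds it.
- board_b_low (a point): Middle of the lower edge of the second board, on its underside.
- ptr_low_tip (a point): Point of the lower brass pointer (nearer the lip), on the slope's surface 94 mm from its middle line on the -y side; axes as those of face. The pointer is a 13 by 20 mm clip 10 mm high on a stiff slide at the slope's edge and points to +y. The first board's lower edge belongs at this distance down the slope.
- ptr_high_tip (a point): Point of the upper brass pointer (nearer the ridge), alike, 26 to 36 mm farther up the slope. The second board's lower edge belongs at this distance down the slope.
- tape: Yellow and black tape measure, 65 by 40 by 62 mm high, on the bench; a bystander. Origin under its centre.
- glue: White glue bottle, 52 mm across, 150 mm high, on the bench; a bystander. Origin under its centre.
- chevron: Dark L-shaped corner sample of frame moulding, two arms about 110 mm long, 35 mm wide, 22 mm high, on the bench; a bystander. Origin under the corner.

How it is judged:
On the way:
1. the first board lies on the slope with its lower edge at the lower pointer (x of board_a_low in the frame of ptr_low_tip between -0.005 and 0.005 m and z of board_a_low in the frame of ptr_low_tip between -0.003 and 0.003 m and y of board_a_low in the frame of face between -0.02 and 0.02 m and angle between the x axis of board_a and the x axis of face, either way round below 0.06 rad and angle between the z axis of board_a and the z axis of face, either way round below 0.05 rad and angle between board_a's own z axis and vertical below 1 rad), for 0.2 s.
At the end, for the whole second after the job is handed in: First board flat on the slope, second flat on top of it, steel bands up the slope; the middle of each lower edge within 5 mm of its pointer along the slope; each square within 0.06 rad, within 20 mm of the middle line, at rest (all of step 1 and x of board_b_low in the frame of ptr_high_tip between -0.005 and 0.005 m and z of board_b_low in the frame of ptr_high_tip between 0.003 and 0.009 m and y of board_b_low in the frame of face between -0.02 and 0.02 m and angle between the x axis of board_b and the x axis of face, either way round below 0.06 rad and angle between the z axis of board_b and the z axis of face, either way round below 0.05 rad and angle between board_b's own z axis and vertical below 1 rad and linear speed of each of board_a, board_b below 0.01 m/s and angular speed of each of board_a, board_b below 0.1 rad/s); the robot touches nothing.
It fails at once if the tape measure is shifted more than 20 mm (distance of tape from where it was at the start of the episode above 0.02 m).
It fails at once if the glue bottle is shifted more than 20 mm (distance of glue from where it was at the start of the episode above 0.02 m).
It fails at once if the corner sample is shifted more than 20 mm (distance of chevron from where it was at the start of the episode above 0.02 m).
It fails at once if a brass pointer is shifted more than 3 mm (distance of any of ptr_low_tip, ptr_high_tip from where it was at the start of the episode above 0.003 m).
It also fails if it takes over 61 s, if anything falls off the work surface, if the arm or the gripper's body presses on something with over 40 N, if the wrist force passes 120 N, or if a joint passes its speed limit or range.

## Robot

A 6-joint arm with a two-finger parallel gripper is mounted at the origin on the work surface. World frame = base frame: x ahead of the robot, y to its left, z up, the work surface at z = 0. Lengths are in m, angles in rad, forces in N, time in s.
With the tool pointing down it reaches from about 0.35 to 0.775 m from the base axis. Payload 5.5 kg.
Tool frame: the origin (TCP) lies on the centre line of the jaws, within the pads' length; the fingertips stand 11 mm ahead of it and the grasp point (between the pads) lies 8 mm behind it; z points along the fingers, y is the line along which they close (so a half turn about z gives the same grasp; the last joint's range is limited). The gripper opens to 85 mm and grips with 20 to 120 N. Pads are 22 mm wide; open, the fingers measure 114 mm over their backs; the gripper's body (76 mm by 85 mm) begins 54 mm behind the grasp point. The pads swing forward as they close: fully open they stand 13 mm farther back than shut.
Start: joints at [1.042, 0.313, 0.046, 1.304, 0, 1.431], TCP at [0.218, 0.532, 0.208] pointing down, gripper open.
Joint ranges: [-2.76, 2.76], [-0.86, 1.69], [-1.03, 1.26], [-2.2, 2.34], [-1.47, 1.5], [-3.14, 3.14]. Speed limits (rad/s): [2.57, 2.57, 3.14, 3.14, 3.14, 3.14].

## Interface

Orientations are given as a unit quaternion [w, x, y, z].
In Python, from workcell import get_state, eyes, env gives the robot as it stands.
- The arm moves only by the shell command python3 -m inch 'ROWS' [OPENING] [FORCE]. ROWS is JSON, one flat list of numbers, 4 for each row, row after row: the shift along the tool's x, y, z in cm, then the turn about the tool's z in rad. A call has exactly 5 rows; each row shifts and turns the commanded pose from where the row before left it, along the tool's axes as they then stand; what a row does not reach is not made up. A row lasts 1/12 s, in which the tool goes at most 41.7 mm and 7.16 degrees, less where a joint would pass 70% of its speed; a pose out of reach is approached as far as the arm can. A call is refused whole if a number of a shift passes 4.17 or a number of a turn 0.125, either way. A call with a gripper value outside its range is refused whole. OPENING is the opening, from -1 (shut) to 1 (fully open), set as the call begins (- or left out, the last holds). The fingers move at their own pace and stop on an object; FORCE is the grip in N (left out, the last holds). Time passes only in rows, so rows that do not move let the fingers close, or fill a call up. It gives the time, the measured TCP pose, the force, the opening and the grip force at its end, in the units of the state.
- get_state(): the state, without advancing time (a new reading comes with each control period).
- eyes.read_camera(name): name is "scene" or "top"; returns the picture (480x640x3 uint8, red, green, blue); there is no depth.
- eyes.camera_info(name): a dict with "fovy" (degrees; the focal length in pixels is half the picture's height over the tangent of half this angle, whatever the lens; pixels are square), "cx", "cy" (the principal point, pixels), "xyz" and "orientation" of the camera in the world. Camera axes: x right, y down, z forward; pixel columns grow to the right and rows downward; lengths in m; the calibration is good to about 2 mm. A picture is of the moment at which its call begins. camera_info takes no time and is no camera call.
- env.hand_in(): hands the job in; it is judged then, once.
The state is a dict: "clock": time; "joint_pos": joint angles; "qvel": joint speeds; "tau": joint torques, N m; "tcp_pos": TCP position; "orientation": TCP orientation; "wrist_force": force on the tool from outside, world axes, zero at the start; "ft_torque": the same for the moment, N m; "finger_gap": finger opening in m; "grip_force": force on a finger pad.
Only numpy, scipy, OpenCV 4.12 (cv2) and the standard library are available. Lean on these libraries where they do the work, as an engineer would, in place of code of your own. Each camera call takes 0.05 s, during which the arm holds its last target. There are 200 camera calls.

## Working session

There is one attempt and no reset: what is moved stays moved. The work goes in short steps, Python scripts to look and compute and a shell command to move; the robot and the scene stay as the last step left them, time stands still between calls to the robot, and variables do not carry over. Pictures are saved under pics/ and viewed, at most 10 in all, crops included, and the job is handed in when it is done.

```bash
ls; mkdir -p pics
cat > h.py <<'E'
import numpy as np, cv2
from scipy.spatial.transform import Rotation as R
from workcell import get_state, eyes, env
def q2R(q): return R.from_quat([q[1],q[2],q[3],q[0]]).as_matrix()
def shot(n,f): 
    im=eyes.read_camera(n); cv2.imwrite(f'pics/{f}.png',im[:,:,::-1]); return im
def cam(n):
    c=eyes.camera_info(n); return c,240/np.tan(np.radians(c['fovy'])/2),q2R(c['orientation']),np.array(c['xyz'])
def ray(n,uv):
    c,f,M,p=cam(n); uv=np.atleast_2d(uv).astype(float)
    d=np.c_[(uv[:,0]-c['cx'])/f,(uv[:,1]-c['cy'])/f,np.ones(len(uv))]@M.T
    return p,d
def onplane(n,uv,p0,nn):
    p,d=ray(n,uv); t=((np.array(p0)-p)@nn)/(d@nn); return p+d*t[:,None]
def onz(n,uv,z): return onplane(n,uv,[0,0,z],np.array([0,0,1.]))
def proj(n,P):
    c,f,M,p=cam(n); q=(np.atleast_2d(P)-p)@M; return np.c_[q[:,0]/q[:,2]*f+c['cx'],q[:,1]/q[:,2]*f+c['cy']]
E
python3 - <<'E'
from h import *
for n in('scene','top'): shot(n,n+'0'); print(eyes.camera_info(n))
print(get_state())
E
```

```text
pics
{'fovy': 47.38926980682024, 'cx': 319.06352421810624, 'cy': 243.2866148771031, 'xyz': array([ 1.42110058, -0.27782381,  1.08462022]), 'orientation': array([-0.29386343,  0.74635318,  0.55685716, -0.21566482])}
{'fovy': 55.91895831022228, 'cx': 323.80890842800625, 'cy': 236.93108423098133, 'xyz': array([ 0.47701676, -0.01873095,  1.19948951]), 'orientation': array([ 0.03024024, -0.70552141,  0.70716027, -0.03534718])}
{'clock': 0.1, 'joint_pos': array([1.04237645e+00, 3.13939141e-01, 4.51037086e-02, 1.30361558e+00,
       4.22783996e-06, 1.43117404e+00]), 'qvel': array([ 0.00053564, -0.00221471,  0.00144221, -0.00093815,  0.00048962,
        0.00122165]), 'tau': array([ 2.19380665e-03, -4.81728387e+01,  2.99242741e+01,  1.27239604e-02,
       -1.63083241e-04,  1.23456471e-05]), 'tcp_pos': array([0.21773607, 0.53164531, 0.20669476]), 'orientation': array([-2.73236171e-04,  1.93176625e-01,  9.81163649e-01, -7.80921874e-04]), 'wrist_force': array([0.78147154, 0.05781434, 0.04307374]), 'ft_torque': array([ 0.0125319 ,  0.00163099, -0.03070196]), 'grip_force': 0.0, 'finger_gap': 0.08548430444932462}
```

View pics/top0.png

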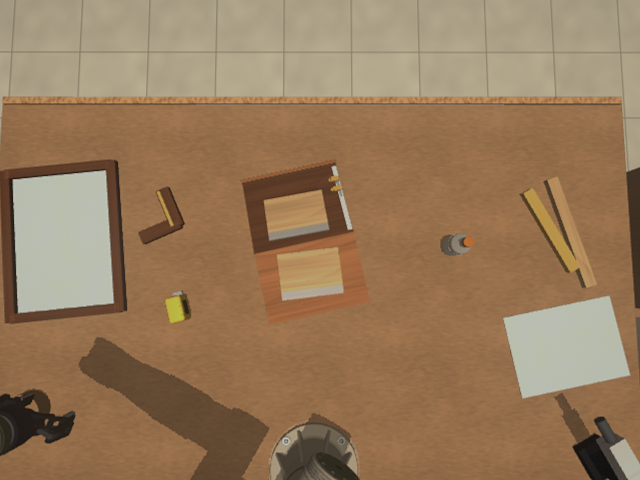

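View pics/scene0.png

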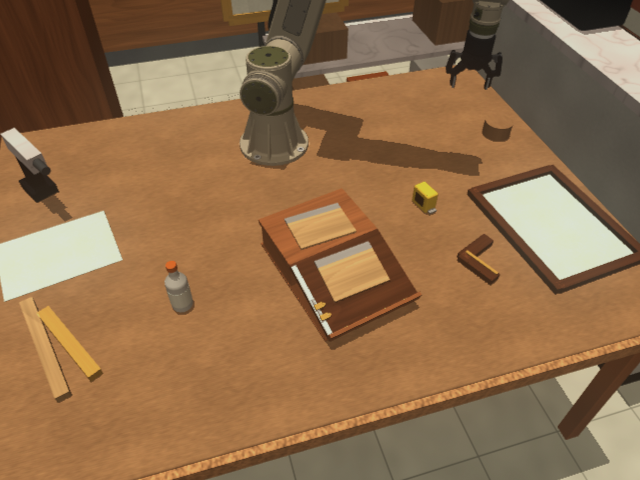

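The top view shows the stand at (242–368, 160–325), with x roughly up in the image, board A at (265–328, 190–240), board B at (278–343, 247–300) and the pointers at about (335, 180–188). The tape is at (177, 307), the corner sample at (165, 215) and the glue at (458, 244). Next I'll zoom in for edge extraction.

Run:
```python
import cv2,numpy as np
a=cv2.imread('pics/top0.png')[155:330,235:375]; a=cv2.resize(a,None,fx=3.4,fy=3.4,interpolation=cv2.INTER_CUBIC)
b=cv2.imread('pics/scene0.png')[185:345,255:425]; b=cv2.resize(b,None,fx=3.7,fy=3.7,interpolation=cv2.INTER_CUBIC)
cv2.imwrite('pics/ca.png',a);cv2.imwrite('pics/cb.png',b)
```

```text
(no output)
```

View pics/ca.png

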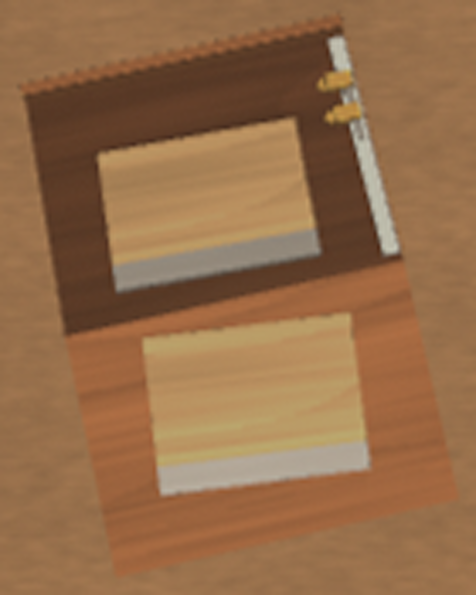

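View pics/cb.png

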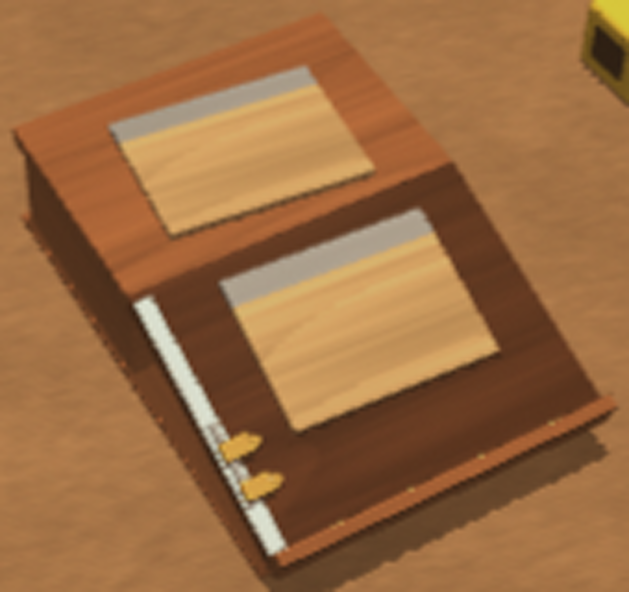

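The crops show clean corners for the deck, the ridge, both boards and the pointer tips in both views. I'll refine the corners to sub-pixel and compute poses.

```bash
cat >> h.py <<'E'
def sub(f,pts,off,s,w=3):
    g=cv2.cvtColor(cv2.imread(f'pics/{f}.png'),cv2.COLOR_BGR2GRAY)
    p=((np.array(pts,float)+.5)/s-.5+np.array(off)).astype(np.float32).reshape(-1,1,2)
    q=cv2.cornerSubPix(g,p.copy(),(w,w),(-1,-1),(cv2.TERM_CRITERIA_EPS+cv2.TERM_CRITERIA_MAX_ITER,40,.01))
    return np.where(np.linalg.norm(q-p,axis=2,keepdims=True)<1.5,q,p).reshape(-1,2)
def tri(a,b):
    out=[]
    pa,da=ray('top',a); pb,db=ray('scene',b)
    for u,v in zip(da,db):
        u=u/np.linalg.norm(u); v=v/np.linalg.norm(v)
        A=[np.eye(3)-np.outer(k,k) for k in(u,v)]
        X=np.linalg.solve(A[0]+A[1],A[0]@pa+A[1]@pb); out.append(np.r_[X,np.linalg.norm(A[0]@(X-pa))*2e3])
    return np.array(out)
E
python3 - <<'E'
from h import *
np.set_printoptions(precision=4,suppress=True)
# order: y+ ... ridge L(+y), ridge R(-y), deck back R(-y), deck back L(+y)
T=dict(deck=[(65,333),(402,262),(455,493),(116,575)],A=[(98,154),(296,118),(319,252),(117,291)],B=[(143,338),(350,313),(369,468),(160,494)],P=[(318,83),(325,117)])
S=dict(deck=[(453,163),(133,297),(15,132),(322,14)],A=[(498,350),(298,430),(220,284),(420,209)],B=[(373,170),(174,236),(108,127),(306,67)],P=[(283,482),(262,440)])
tp={k:sub('top0',v,(235,155),3.4) if k!='P' else (np.array(v)+.5)/3.4-.5+[235,155] for k,v in T.items()}
sp={k:sub('scene0',v,(255,185),3.7) if k!='P' else (np.array(v)+.5)/3.7-.5+[255,185] for k,v in S.items()}
for k in T: print(k); print(np.c_[tri(tp[k],sp[k])])
d1=onz('top',tp['deck'],.095);d2=onz('scene',sp['deck'],.095);print(d1-d2)
d=(d1+d2)/2
# fit rect: local coords
L=np.array([[0,.125],[0,-.125],[-.175,-.125],[-.175,.125]])
def fit(L,d):
    Lc=L-L.mean(0);D=d[:,:2]-d[:,:2].mean(0)
    a=np.arctan2((Lc[:,0]*D[:,1]-Lc[:,1]*D[:,0]).sum(),(Lc*D).sum())
    M=np.array([[np.cos(a),-np.sin(a)],[np.sin(a),np.cos(a)]]); t=d[:,:2].mean(0)-M@L.mean(0)
    return a,t,np.abs(L@M.T+t-d[:,:2]).max()
for dd in(d1,d2,d): print(fit(L,dd))
a,t,_=fit(L,d)
s=np.radians(17);ex=np.array([np.cos(a),np.sin(a),0]);ey=np.array([-np.sin(a),np.cos(a),0]);ez=np.array([0,0,1])
fx=ex*np.cos(s)-ez*np.sin(s);fz=ex*np.sin(s)+ez*np.cos(s);o=np.r_[t,.095]
F=np.array([fx,ey,fz]);np.savez('stand.npz',a=a,o=o,F=F)
LB=np.array([[.056,.075],[.056,-.075],[-.056,-.075],[-.056,.075]])
for n,p in(('top',tp),('scene',sp)):
    A=(onplane(n,p['A'],o+.006*fz,fz)-o)@F.T; print(n,'A face ang,ctr,res',fit(LB,A))
    B=onz(n,p['B'],.101); B=np.c_[(B-o)@ex,(B-o)@ey]; print('B stand',fit(LB,B))
    for h in(0,.005,.01): print('P',h,((onplane(n,p['P'],o+h*fz,fz)-o)@F.T)[:,:2].round(4).tolist())
E
```

```text
deck
[[ 0.5395  0.1443  0.0973  0.6273]
 [ 0.593  -0.0968  0.0943  3.2618]
 [ 0.4265 -0.1365  0.0987  4.4148]
 [ 0.3684  0.1084  0.0956  1.0499]]
A
[[ 0.6772  0.1269  0.0626  0.2654]
 [ 0.7044 -0.0203  0.0653  0.4124]
 [ 0.5989 -0.0393  0.0974  0.1465]
 [ 0.5718  0.1079  0.0954  0.6617]]
B
[[ 0.537   0.0882  0.104   0.5389]
 [ 0.5553 -0.0593  0.1029  2.2554]
 [ 0.4447 -0.0729  0.1018  0.5792]
 [ 0.4266  0.0746  0.1038  0.7861]]
P
[[ 0.733  -0.0381  0.0563  1.4536]
 [ 0.705  -0.0431  0.0654  1.3411]]
[[ 0.0024 -0.     -0.    ]
 [-0.0015 -0.003   0.    ]
 [ 0.005   0.0033  0.    ]
 [ 0.0009  0.0009 -0.    ]]
(np.float64(0.2203343712341554), array([0.5673, 0.0243]), np.float64(0.003051992977557594))
(np.float64(0.22573800725733045), array([0.5655, 0.0245]), np.float64(0.001970593775943899))
(np.float64(0.2230434843465538), array([0.5664, 0.0244]), np.float64(0.0013875387571843922))
top A face ang,ctr,res (np.float64(-0.0434537269972102), array([0.076 , 0.0031]), np.float64(0.0002704958109400746))
B stand (np.float64(-0.10249730741566437), array([-0.0775,  0.0001]), np.float64(0.0010233030133223742))
P 0 [[0.1566, -0.0989], [0.1269, -0.0976]]
P 0.005 [[0.1538, -0.0985], [0.1243, -0.0972]]
P 0.01 [[0.151, -0.0981], [0.1216, -0.0969]]
scene A face ang,ctr,res (np.float64(-0.042224064224575565), array([0.0748, 0.0037]), np.float64(0.0004583202617845922))
B stand (np.float64(-0.09120119835843891), array([-0.079 ,  0.0018]), np.float64(0.0007364509821397996))
P 0 [[0.1521, -0.095], [0.1221, -0.0936]]
P 0.005 [[0.1534, -0.0966], [0.1234, -0.0953]]
P 0.01 [[0.1546, -0.0983], [0.1248, -0.0969]]
```

Measured in the face frame:

| Item | x of lower edge or tip | y | Angle |
|---|---|---|---|
| Lower pointer tip | ≈ 153.5 mm | – | – |
| Upper pointer tip | ≈ 123.8 mm | – | – |
| Board A | 131.5 mm (needs +22 mm) | +3 mm | −0.043 rad |
| Board B | ≈ −22 mm | – | ≈ −0.097 rad |

Plan:
- **Board A:** hook its upper edge with the upslope finger's inner pad, with tool y pointing down the slope.
- **Board B:** push it with both open fingers, with tool y along the ridge.

First I'll travel to the stand.

```bash
python3 -m inch '[-2.84,-1.56,0,0,-2.84,-1.56,0,0,-2.84,-1.56,0,0,-2.84,-1.56,0,0,-2.84,-1.56,0,0]' 1
python3 -m inch '[-2.84,-1.56,0,0,-2.84,-1.56,0,0,-2.84,-1.56,0,0,-2.84,-1.56,0,0,-2.84,-1.56,0,0]'
python3 -m inch '[-2.84,-1.56,0,0,-2.84,-1.56,0,0,-2.84,-1.56,0,0,-2.84,-1.56,0,0,-2.84,-1.56,0,0]'
python3 -m inch '[-2.84,-1.56,0,0,-2.84,-1.56,0,0,-2.84,-1.56,0,0,-2.84,-1.56,0,0,-2.84,-1.56,0,0]'
python3 -m inch '[0,0,0,0.096,0,0,0,0.096,0,0,0,0.096,0,0,0,0.096,0,0,0,0.096]'
python3 -m inch '[0,0,0,0.096,0,0,0,0.096,0,0,0,0.096,0,0,0,0.096,0,0,0,0.096]'
cat >> h.py <<'E'
def st():
    s=get_state(); z=np.load('stand.npz'); a=z['a']; d=s['tcp_pos']-z['o']; M=q2R(s['orientation'])
    c,sn=np.cos(a),np.sin(a)
    print('t %.2f'%s['clock'],'stand x,y mm',((d[0]*c+d[1]*sn)*1e3).round(1),((-d[0]*sn+d[1]*c)*1e3).round(1),'z',(s['tcp_pos'][2]*1e3).round(1),
     'yaw y-tool rel stand',round(float((np.arctan2(M[1,1],M[0,1])-a+np.pi)%(2*np.pi)-np.pi),4),'F',s['wrist_force'].round(2),'gap',round(float(s['finger_gap']),4),'tilt',M[:2,2].round(4),'q6',round(float(s['joint_pos'][5]),2))
E
python3 -c "from h import *;st()"
```

```text
clock: 0.52
tcp_pos: [0.3202, 0.4047, 0.2071]
orientation: [-0.0, 0.193, 0.981, -0.0]
wrist_force: [0.4, -0.3, -0.5]
finger_gap: 0.0857
grip_force: 0.0
clock: 0.93
tcp_pos: [0.4221, 0.2786, 0.2072]
orientation: [-0.0, 0.193, 0.981, -0.0]
wrist_force: [-0.7, 0.5, 0.1]
finger_gap: 0.0853
grip_force: 0.0
clock: 1.35
tcp_pos: [0.524, 0.1526, 0.2071]
orientation: [-0.0, 0.193, 0.981, -0.0]
wrist_force: [1.0, 1.1, -0.4]
finger_gap: 0.0854
grip_force: 0.0
clock: 1.77
tcp_pos: [0.6258, 0.0267, 0.2069]
orientation: [-0.0, 0.193, 0.981, 0.0]
wrist_force: [0.3, 0.2, 0.0]
finger_gap: 0.0852
grip_force: 0.0
clock: 2.18
tcp_pos: [0.625, 0.0279, 0.2067]
orientation: [-0.001, 0.423, 0.906, -0.0]
wrist_force: [0.5, 0.2, -0.4]
finger_gap: 0.0854
grip_force: 0.0
clock: 2.6
tcp_pos: [0.625, 0.0281, 0.2068]
orientation: [-0.001, 0.626, 0.78, -0.0]
wrist_force: [0.6, 0.5, 0.7]
finger_gap: 0.085
grip_force: 0.0
t 2.60 stand x,y mm 57.9 -9.3 z 206.8 yaw y-tool rel stand -0.0058 F [0.63 0.54 0.72] gap 0.085 tilt [-0.0012  0.0002] q6 1.27
```

```bash
python3 -m inch '[0,0,2,0,0,0,2,0,0,0,2,0,0,0,2,0,0,0,1,0]' | head -1
python3 -m inch '[0,0,0.4,0,0,0,0,0,0,0,0,0,0,0,0,0,0,0,0,0]' | head -1
python3 - <<'E'
from h import *
st()
b=shot('scene','s1')[185:345,255:425]; a=shot('top','t1')[155:330,235:375]
cv2.imwrite('pics/cs1.png',cv2.resize(b,None,fx=3.7,fy=3.7,interpolation=cv2.INTER_CUBIC)[:,:,::-1])
E
```

```text
clock: 3.02
clock: 3.43
t 3.43 stand x,y mm 59.2 -9.7 z 114.9 yaw y-tool rel stand -0.001 F [ 0.58  0.65 -0.52] gap 0.0858 tilt [ 0.0024 -0.0001] q6 1.27
```

View pics/cs1.png

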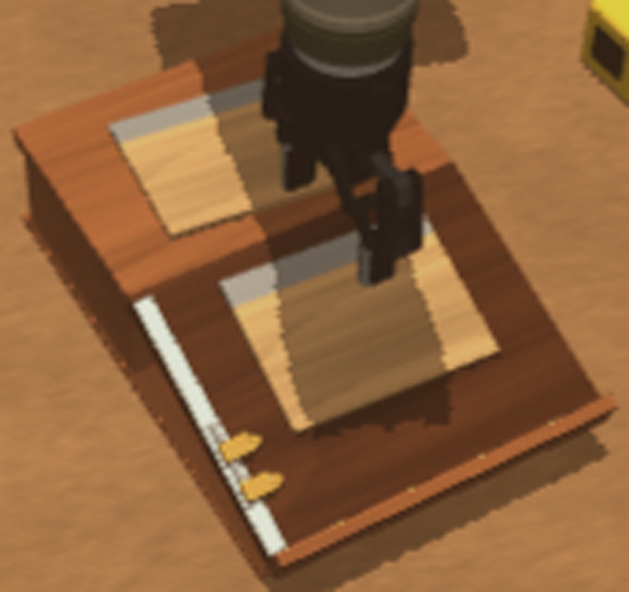

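The fingertips hang free about 20 mm above the boards: the upslope finger is at crop (300, 185) near the ridge, the other at (370, 280) above board A. I'll descend until contact.

```bash
for i in 1; do
python3 -m inch '[0,0,0.2,0,0,0,0.2,0,0,0,0.2,0,0,0,0,0,0,0,0,0]' | egrep 'tcp|wrist'
python3 -m inch '[0,0,0.15,0,0,0,0,0,0,0,0,0,0,0,0,0,0,0,0,0]' | egrep 'tcp|wrist'
python3 -m inch '[0,0,0.15,0,0,0,0,0,0,0,0,0,0,0,0,0,0,0,0,0]' | egrep 'tcp|wrist'
python3 -m inch '[0,0,0.15,0,0,0,0,0,0,0,0,0,0,0,0,0,0,0,0,0]' | egrep 'tcp|wrist'
done
python3 -c "from h import *;st()"
```

```text
tcp_pos: [0.6251, 0.0281, 0.1071]
wrist_force: [0.5, -0.1, 0.2]
tcp_pos: [0.6254, 0.0281, 0.1061]
wrist_force: [0.1, 0.0, 0.1]
tcp_pos: [0.6254, 0.0281, 0.1045]
wrist_force: [1.2, 0.2, 0.1]
tcp_pos: [0.6253, 0.0281, 0.103]
wrist_force: [-0.1, 0.4, -0.6]
t 5.20 stand x,y mm 58.3 -9.5 z 103.0 yaw y-tool rel stand -0.001 F [-0.06  0.38 -0.56] gap 0.0855 tilt [0.0001 0.0001] q6 1.27
```

```bash
python3 -m inch '[0,0,0.15,0,0,0,0,0,0,0,0,0,0,0,0,0,0,0,0,0]' | egrep 'tcp|wrist'
python3 -m inch '[0,0,0.15,0,0,0,0,0,0,0,0,0,0,0,0,0,0,0,0,0]' | egrep 'tcp|wrist'
python3 -m inch '[0,0,0.15,0,0,0,0,0,0,0,0,0,0,0,0,0,0,0,0,0]' | egrep 'tcp|wrist'
python3 -m inch '[0,0,0.15,0,0,0,0,0,0,0,0,0,0,0,0,0,0,0,0,0]' | egrep 'tcp|wrist'
```

```text
tcp_pos: [0.6253, 0.0281, 0.1015]
wrist_force: [-0.6, 0.6, -0.1]
tcp_pos: [0.6254, 0.0281, 0.1]
wrist_force: [0.6, 0.6, 0.3]
tcp_pos: [0.6253, 0.0281, 0.0985]
wrist_force: [-0.6, 0.2, -0.1]
tcp_pos: [0.6253, 0.0281, 0.097]
wrist_force: [-0.5, -0.7, -0.1]
```

```bash
python3 -m inch '[0,0,0.15,0,0,0,0,0,0,0,0,0,0,0,0,0,0,0,0,0]' | egrep 'tcp|wrist'
python3 -m inch '[0,0,0.15,0,0,0,0,0,0,0,0,0,0,0,0,0,0,0,0,0]' | egrep 'tcp|wrist'
python3 -m inch '[0,0,0.1,0,0,0,0,0,0,0,0,0,0,0,0,0,0,0,0,0]' | egrep 'tcp|wrist'
python3 -m inch '[0,0,0.1,0,0,0,0,0,0,0,0,0,0,0,0,0,0,0,0,0]' | egrep 'tcp|wrist'
```

```text
tcp_pos: [0.6254, 0.0281, 0.0955]
wrist_force: [0.2, 0.2, 0.2]
tcp_pos: [0.6253, 0.0281, 0.094]
wrist_force: [0.7, -0.5, -0.7]
tcp_pos: [0.6253, 0.0281, 0.093]
wrist_force: [0.2, 0.2, 1.1]
tcp_pos: [0.6254, 0.0281, 0.092]
wrist_force: [-0.2, -0.6, 0.6]
```

```bash
python3 -m inch '[0,0,0.1,0,0,0,0,0,0,0,0,0,0,0,0,0,0,0,0,0]' | egrep 'tcp|wrist'
python3 -m inch '[0,0,0.1,0,0,0,0,0,0,0,0,0,0,0,0,0,0,0,0,0]' | egrep 'tcp|wrist'
python3 -m inch '[0,0,0.1,0,0,0,0,0,0,0,0,0,0,0,0,0,0,0,0,0]' | egrep 'tcp|wrist'
```

```text
tcp_pos: [0.6254, 0.0281, 0.091]
wrist_force: [0.5, -0.4, 1.2]
tcp_pos: [0.6253, 0.0281, 0.09]
wrist_force: [-0.2, -0.2, 0.1]
tcp_pos: [0.6254, 0.0281, 0.089]
wrist_force: [0.8, 0.1, -0.2]
```

```bash
python3 -m inch '[0,0,0.1,0,0,0,0,0,0,0,0,0,0,0,0,0,0,0,0,0]' | egrep 'tcp|wrist'
python3 -m inch '[0,0.2,0.06,0,0,0.2,0.06,0,0,0.2,0.06,0,0,0.2,0.06,0,0,0.2,0.06,0]' | egrep 'tcp|wrist'
python3 -m inch '[0,0.2,0.06,0,0,0.2,0.06,0,0,0.2,0.06,0,0,0,0,0,0,0,0,0]' | egrep 'tcp|wrist'
cat > meas.py <<'E'
# boards: edges by colour mask (light wood + steel) in the top/scene view, minAreaRect-like corner fit
from h import *
import sys
np.set_printoptions(precision=4,suppress=True)
t=sys.argv[1]
a=shot('top','t'+t)[155:330,235:375]; b=shot('scene','s'+t)[185:345,255:425]
a=cv2.resize(a,None,fx=3.4,fy=3.4,interpolation=cv2.INTER_CUBIC);b=cv2.resize(b,None,fx=3.7,fy=3.7,interpolation=cv2.INTER_CUBIC)
w=cv2.resize(a,(474,592)); w=np.hstack([w[:,:],b])[:, :, ::-1]
cv2.imwrite(f'pics/v{t}.png',cv2.resize(w,(800,int(800*w.shape[0]/w.shape[1]))))
st()
E
python3 meas.py 2
```

```text
tcp_pos: [0.6254, 0.0281, 0.088]
wrist_force: [-0.5, -0.5, 0.2]
tcp_pos: [0.6353, 0.0304, 0.0849]
wrist_force: [0.7, -0.4, -0.6]
tcp_pos: [0.641, 0.0317, 0.0831]
wrist_force: [-0.5, 0.5, -0.2]
t 11.13 stand x,y mm 74.2 -9.4 z 83.2 yaw y-tool rel stand -0.0011 F [-0.23 -0.38  0.2 ] gap 0.0853 tilt [-0.0001  0.0001] q6 1.27
```

View pics/v2.png

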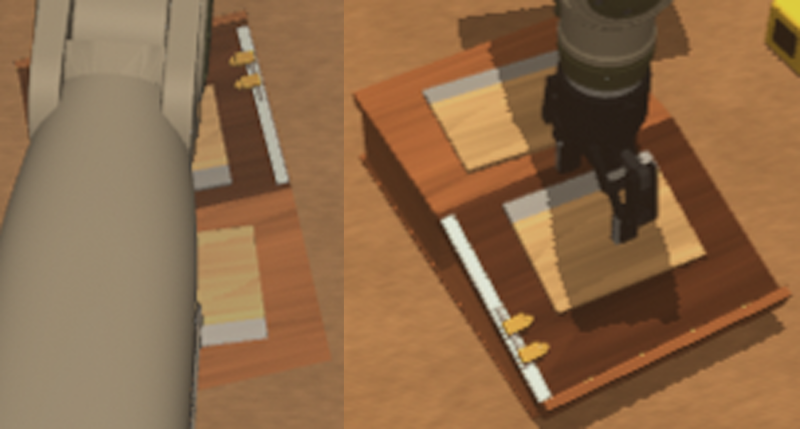

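Board A has not moved (its lower corner is still at scene crop ≈ (298, 429)), and the fingertips appear to be higher than I assumed. I'll work out the tip height from the scene view.

Run:
```python
from h import *
z=np.load('stand.npz');a=float(z['a']);ex=np.array([np.cos(a),np.sin(a),0]);ey=np.array([-np.sin(a),np.cos(a),0]);o=z['o']
for uv,x in(((337.4,248.2),.0315),((337.4,248.2),.025),((359.9,274.5),.117),((359.9,274.5),.124)):
    P=onplane('scene',uv,o+x*ex,ex)[0]; print(x,P,(P-o)@ey)
b=cv2.imread('pics/s2.png')[185:300,310:400]
cv2.imwrite('pics/z2.png',cv2.convertScaleAbs(cv2.resize(b,None,fx=5,fy=5,interpolation=cv2.INTER_CUBIC),alpha=1.8,beta=20))
# expected pixels for tip at heights
for zz in(.083,.09,.096,.1): print(zz,proj('scene',[np.r_[(o+.0315*ex-.0204*ey)[:2],zz],np.r_[(o+.0315*ex+.0016*ey)[:2],zz],np.r_[(o+.117*ex-.0204*ey)[:2],zz]]).tolist())
```

```text
0.0315 [0.60000621 0.01874197 0.1248827 ] -0.012962248734651316
0.025 [0.59274636 0.0213641  0.11639701] -0.008799194856548776
0.117 [0.68120542 0.04727829 0.11172855] -0.0030939726961496487
0.124 [0.68917775 0.04377533 0.12221141] -0.008273629900047957
0.083 [[334.2429870097485, 260.9297410830074], [342.02234843216047, 257.60031998831954], [352.8784929372195, 285.1515712516164]]
0.09 [[334.31764086943116, 259.0293416566031], [342.1267136218846, 255.69764729838596], [353.0315690516038, 283.27382720144044]]
0.096 [[334.382094269932, 257.38860659130006], [342.2168150530927, 254.05501594844412], [353.1637672694646, 281.6521867643912]]
0.1 [[334.42530361117866, 256.2886633643915], [342.277216858458, 252.95383589219173], [353.25241219067345, 280.5648030530412]]
```

View pics/z2.png

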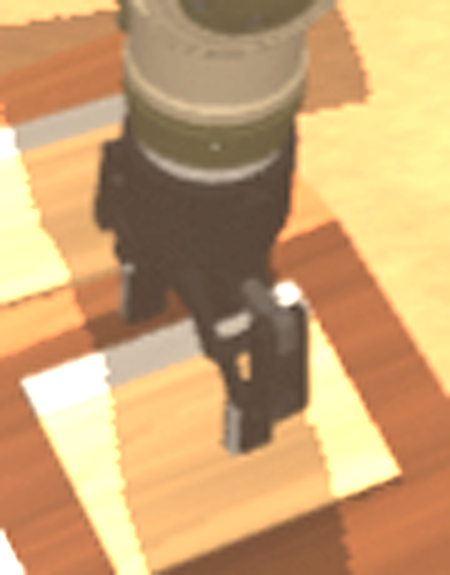

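Run:
```python
from h import *
# initial tips predicted (inner pad faces), tool y=(.379,.925)
p=np.array([.21774,.53165,.2067]); y=np.array([.379,.925,0])
for dz in(0,.02,.04):
    P=np.array([p+y*.0427,p-y*.0427])+[0,0,dz]
    print(dz,'scene',proj('scene',P).round(1).tolist(),'top',proj('top',P).round(1).tolist())
s=cv2.imread('pics/scene0.png')[30:110,430:520]; t=cv2.imread('pics/top0.png')[385:465,0:90]
cv2.imwrite('pics/i0.png',cv2.convertScaleAbs(cv2.resize(np.hstack([s,t]),None,fx=4.4,fy=4.4,interpolation=cv2.INTER_CUBIC),alpha=1.6,beta=20))
```

```text
0 scene [[480.7, 99.6], [450.9, 97.8]] top [[43.5, 394.5], [80.0, 410.1]]
0.02 scene [[482.2, 93.5], [452.2, 91.8]] top [[37.6, 397.0], [74.9, 412.8]]
0.04 scene [[483.8, 87.3], [453.5, 85.6]] top [[31.5, 399.5], [69.6, 415.7]]
```

View pics/i0.png

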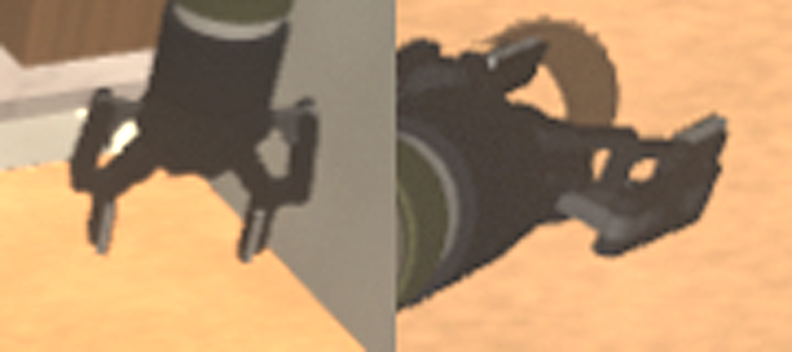

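The open fingertips sit about 36 mm above the reported TCP. Both the starting picture and this one agree on that, and it explains why nothing has touched yet. I'll back off upslope and descend further until contact.

```bash
python3 -m inch '[0,-0.6,0,0,0,-0.6,0,0,0,-0.6,0,0,0,0,0,0,0,0,0,0]' | egrep 'tcp|wrist'
python3 -m inch '[0,0,0.5,0,0,0,0.5,0,0,0,0.2,0,0,0,0,0,0,0,0,0]' | egrep 'tcp|wrist'
python3 -m inch '[0,0,0.1,0,0,0,0.1,0,0,0,0.1,0,0,0,0,0,0,0,0,0]' | egrep 'tcp|wrist'
python3 - <<'E'
from h import *
st()
b=shot('scene','s3')[195:290,300:400]
cv2.imwrite('pics/z3.png',cv2.convertScaleAbs(cv2.resize(b[:,:,::-1],None,fx=6,fy=6,interpolation=cv2.INTER_CUBIC),alpha=1.8,beta=20))
E
```

```text
tcp_pos: [0.6229, 0.0275, 0.0835]
wrist_force: [0.2, 0.1, -0.3]
tcp_pos: [0.6231, 0.0277, 0.0706]
wrist_force: [0.6, 0.3, -0.3]
tcp_pos: [0.6233, 0.0277, 0.0682]
wrist_force: [-0.2, -0.0, -0.0]
t 12.38 stand x,y mm 56.2 -9.4 z 68.2 yaw y-tool rel stand -0.001 F [-0.22 -0.04 -0.02] gap 0.0856 tilt [-0.0001  0.0001] q6 1.26
```

View pics/z3.png

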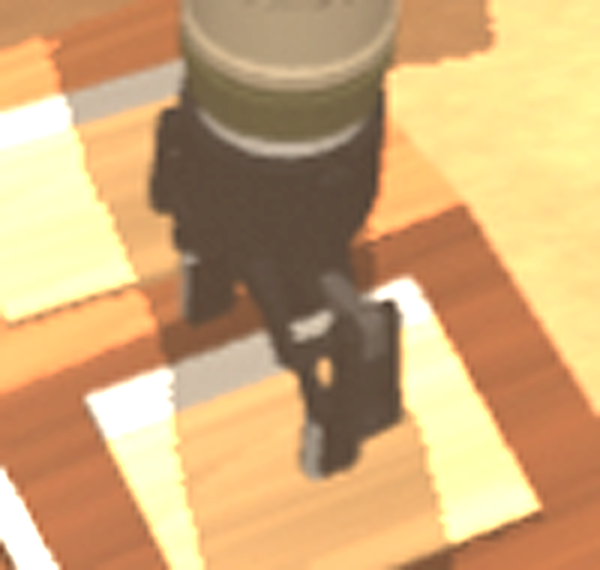

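The tip is at about z ≈ 0.106 (z3 pixel (195, 322)), just short of the slope above A's upper edge. I'll keep descending.

```bash
python3 -m inch '[0,0,0.3,0,0,0,0.3,0,0,0,0.1,0,0,0,0,0,0,0,0,0]' | egrep 'tcp|wrist'
for k in 1; do
python3 -m inch '[0,0,0.1,0,0,0,0,0,0,0,0,0,0,0,0,0,0,0,0,0]' | egrep 'tcp|wrist'
python3 -m inch '[0,0,0.1,0,0,0,0,0,0,0,0,0,0,0,0,0,0,0,0,0]' | egrep 'tcp|wrist'
python3 -m inch '[0,0,0.1,0,0,0,0,0,0,0,0,0,0,0,0,0,0,0,0,0]' | egrep 'tcp|wrist'
done
```

```text
tcp_pos: [0.6232, 0.0277, 0.061]
wrist_force: [0.2, 0.4, 0.4]
tcp_pos: [0.6234, 0.0277, 0.0603]
wrist_force: [0.5, 0.1, 0.9]
tcp_pos: [0.6234, 0.0277, 0.0592]
wrist_force: [1.1, 0.3, -0.1]
tcp_pos: [0.6234, 0.0276, 0.0582]
wrist_force: [-0.5, -0.5, 0.4]
```

```bash
python3 -m inch '[0,0,0.1,0,0,0,0,0,0,0,0,0,0,0,0,0,0,0,0,0]' | egrep 'tcp|wrist'
python3 -m inch '[0,0,0.1,0,0,0,0,0,0,0,0,0,0,0,0,0,0,0,0,0]' | egrep 'tcp|wrist'
python3 -m inch '[0,0,0.1,0,0,0,0,0,0,0,0,0,0,0,0,0,0,0,0,0]' | egrep 'tcp|wrist'
```

```text
tcp_pos: [0.6234, 0.0277, 0.0572]
wrist_force: [-0.1, 0.2, 0.7]
tcp_pos: [0.6234, 0.0276, 0.0562]
wrist_force: [0.4, 0.2, 0.2]
tcp_pos: [0.6235, 0.0276, 0.0554]
wrist_force: [0.8, 0.3, 1.7]
```

```bash
python3 -m inch '[0,0,0.1,0,0,0,0,0,0,0,0,0,0,0,0,0,0,0,0,0]' | egrep 'tcp|wrist'
python3 -m inch '[0,0,0.1,0,0,0,0,0,0,0,0,0,0,0,0,0,0,0,0,0]' | egrep 'tcp|wrist'
```

```text
tcp_pos: [0.6236, 0.0276, 0.0552]
wrist_force: [-0.7, 0.5, 6.0]
tcp_pos: [0.6236, 0.0276, 0.0551]
wrist_force: [-2.8, 0.0, 11.4]
```

Contact comes at TCP z ≈ 0.0556, so the tip offset is about 39 mm. I'll lift to just clear and push down along the slope.

```bash
python3 -m inch '[0,0,-0.26,0,0,0,0,0,0,0,0,0,0,0.1,0.03,0,0,0.1,0.03,0]' | egrep 'tcp|wrist'
python3 -m inch '[0,0.1,0.03,0,0,0.1,0.03,0,0,0.1,0.03,0,0,0.1,0.03,0,0,0.1,0.03,0]' | egrep 'tcp|wrist'
python3 -m inch '[0,0.1,0.03,0,0,0.1,0.03,0,0,0.1,0.03,0,0,0.1,0.03,0,0,0.1,0.03,0]' | egrep 'tcp|wrist'
python3 - <<'E'
from h import *
st()
shot('scene','s4')
E
cat > a.py <<'E'
# board corners in scene, tracked near predicted positions: pose of a board from sub-pixel corners
from h import *
import sys
z=np.load('stand.npz');a=float(z['a']);o=z['o'];F=z['F']
def mask(im):
    hsv=cv2.cvtColor(im,cv2.COLOR_RGB2HSV)
    return hsv
E
python3 - <<'E'
from h import *
im=cv2.imread('pics/s4.png'); b=im[225:305,310:400]; b0=cv2.imread('pics/s3.png')[225:305,310:400]
g=cv2.cvtColor
for f,n in((im,'s4'),(cv2.imread('pics/scene0.png'),'0')):
    q=sub('s4' if n=='s4' else 'scene0',[(498,350),(298,430),(220,284)],(255,185),3.7,4); print(n,q.tolist())
E
```

```text
tcp_pos: [0.625, 0.0281, 0.0548]
wrist_force: [0.1, -0.1, 1.7]
tcp_pos: [0.6302, 0.0292, 0.0534]
wrist_force: [1.0, -0.3, -0.1]
tcp_pos: [0.6352, 0.0303, 0.0522]
wrist_force: [-0.3, -0.5, -0.3]
t 17.43 stand x,y mm 68.4 -9.5 z 52.2 yaw y-tool rel stand -0.0011 F [-0.31 -0.5  -0.26] gap 0.0852 tilt [0.0001 0.0001] q6 1.27
s4 [[389.229736328125, 279.229736328125], [335.1756896972656, 300.8513488769531], [314.0946044921875, 261.39190673828125]]
0 [[389.4862976074219, 279.0317687988281], [334.5216064453125, 301.186279296875], [313.8167724609375, 260.66156005859375]]
```

Run:
```python
import cv2,numpy as np
A=[cv2.imread(f'pics/{n}.png')[190:320,300:400] for n in('s3','s4')]
cv2.imwrite('pics/c4.png',cv2.convertScaleAbs(cv2.resize(np.hstack(A),None,fx=4,fy=4,interpolation=cv2.INTER_CUBIC),alpha=1.5,beta=15))
```

```text
(no output)
```

View pics/c4.png

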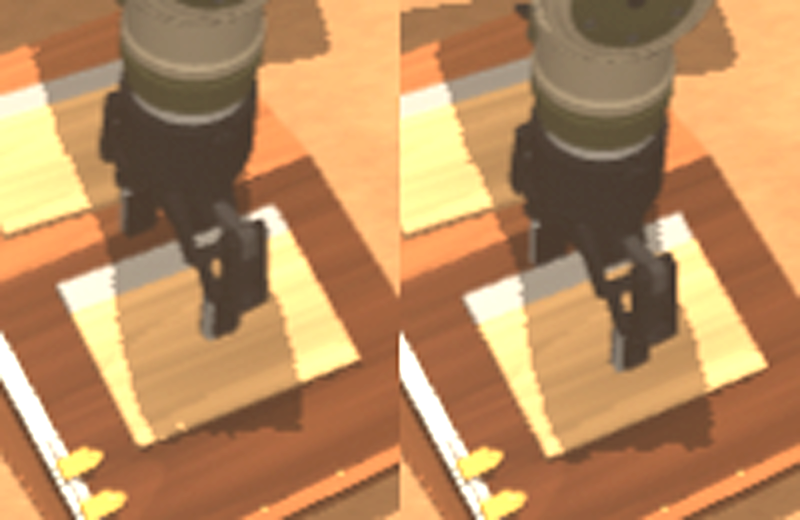

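The push works: A has slid about 8 mm with no visible rotation. I've used all ten picture views, so I'll measure numerically from here with an edge-measuring helper, validated on the first pictures.

```bash
cat > edge.py <<'E'
from h import *
Z=np.load('stand.npz');A_=float(Z['a']);O=Z['o'];F=Z['F']
def edge(n,f,h,x0,ys,half=14,deck=False):
    """lower edge of a board: 1-D brightness profiles down the slope (mm) at given y; plane h above the face"""
    im=cv2.imread(f'pics/{f}.png').astype(np.float32)
    G=F if not deck else np.array([[np.cos(A_),np.sin(A_),0],[-np.sin(A_),np.cos(A_),0],[0,0,1]])
    xs=np.arange(x0-half,x0+half,.25); out=[]
    for y in ys:
        P=O+np.c_[xs,np.full(len(xs),y),np.full(len(xs),h)]/1e3@G
        uv=proj(n,P).astype(np.float32)
        v=cv2.remap(im[:,:,1],uv[:,0].reshape(1,-1),uv[:,1].reshape(1,-1),cv2.INTER_CUBIC).ravel()
        g=cv2.GaussianBlur(-np.gradient(v).reshape(1,-1),(0,0),3).ravel(); i=np.abs(g).argmax()
        out.append((y,xs[i],g[i]))
    o=np.array(out)
    ok=np.abs(o[:,1]-np.median(o[:,1]))<6
    p=np.polyfit(o[ok,0],o[ok,1],1)
    for _ in range(3):
        r=np.abs(np.polyval(p,o[:,0])-o[:,1]); ok=r<max(.7,1.5*np.median(r)); p=np.polyfit(o[ok,0],o[ok,1],1)
    return 'x at y=0: %.2f  slope(ang=-slope) %.4f  n %d/%d  sign %d'%(p[1],p[0],ok.sum(),len(ys),np.sign(np.median(o[:,2])))
E
python3 - <<'E'
from edge import *
ys=np.arange(-60,61,3.)
print('top0',edge('top','top0',6,131,ys)); print('scene0',edge('scene','scene0',6,131,ys))
for f,x in(('s3',131),('s4',138)): print(f,edge('scene',f,6,x,ys))
E
```

```text
top0 x at y=0: 133.09  slope(ang=-slope) 0.0454  n 40/41  sign 1
scene0 x at y=0: 131.20  slope(ang=-slope) 0.0480  n 41/41  sign 1
s3 x at y=0: 131.62  slope(ang=-slope) 0.0419  n 39/41  sign 1
s4 x at y=0: 138.62  slope(ang=-slope) 0.0324  n 41/41  sign 1
```

```bash
python3 -m inch '[0,0.12,0.037,0,0,0.12,0.037,0,0,0.12,0.037,0,0,0.12,0.037,0,0,0.12,0.037,0]' | egrep 'tcp|wrist'
python3 -m inch '[0,0.12,0.037,0,0,0.12,0.037,0,0,0.12,0.037,0,0,0.12,0.037,0,0,0,0,0]' | egrep 'tcp|wrist'
python3 - <<'E'
from edge import *
shot('scene','s5'); st(); print(edge('scene','s5',6,149,np.arange(-60,61,3.)))
E
```

```text
tcp_pos: [0.6411, 0.0317, 0.0503]
wrist_force: [-0.7, -0.3, 0.2]
tcp_pos: [0.6459, 0.0327, 0.0488]
wrist_force: [0.9, 0.0, 0.5]
t 18.37 stand x,y mm 79.3 -9.5 z 48.9 yaw y-tool rel stand -0.001 F [ 0.08  0.74 -0.88] gap 0.0856 tilt [0.0003 0.0001] q6 1.28
x at y=0: 149.84  slope(ang=-slope) 0.0131  n 41/41  sign 1
```

```bash
python3 -m inch '[0,0.11,0.034,0,0,0.11,0.034,0,0,0.11,0.034,0,0,0,0,0,0,0,0,0]' | egrep 'tcp|wrist'
python3 -m inch '[0,-0.3,-0.1,0,0,-0.1,-1,0,0,0,-3,0,0,0,-3,0,0,0,-2,0]' | egrep 'tcp|wrist'
python3 -m inch '[0,-4,0,0,0,-4,0,0,0,-4,0,0,0,-4,0,0,0,-4,0,0]' | egrep 'tcp|wrist'
python3 -m inch '[0,0,0,-0.12,0,0,0,-0.12,0,0,0,-0.12,0,0,0,-0.12,0,0,0,-0.12]' | egrep 'tcp|wrist'
python3 - <<'E'
from edge import *
shot('scene','s6');shot('top','t6'); st(); ys=np.arange(-60,61,3.)
print(edge('scene','s6',6,153,ys));print(edge('top','t6',6,154,ys))
E
```

```text
tcp_pos: [0.649, 0.0334, 0.0478]
wrist_force: [-0.3, 0.2, -0.9]
tcp_pos: [0.6456, 0.0324, 0.1425]
wrist_force: [1.0, 1.0, 0.7]
tcp_pos: [0.4481, -0.0117, 0.1395]
wrist_force: [-1.6, -0.9, 1.1]
tcp_pos: [0.4499, -0.0116, 0.14]
wrist_force: [-0.3, 0.5, 0.2]
t 20.13 stand x,y mm -121.6 -9.3 z 139.8 yaw y-tool rel stand 0.5993 F [-0.06  0.19  0.66] gap 0.0852 tilt [ 0.0013 -0.0002] q6 0.54
x at y=0: 152.82  slope(ang=-slope) 0.0106  n 41/41  sign 1
x at y=0: 154.57  slope(ang=-slope) 0.0107  n 41/41  sign 1
```

A sits at about 153.0 mm (pointer 153.6 mm), angled −0.011 rad, so step 1 looks met. Next I'll turn the open fingers parallel to the ridge and go behind board B.

```bash
python3 -m inch '[0,0,0,-0.121,0,0,0,-0.121,0,0,0,-0.121,0,0,0,-0.121,0,0,0,-0.121]' | egrep 'tcp|wrist'
python3 -m inch '[0,0,0,-0.121,0,0,0,-0.121,0,0,0,-0.121,0,0,0,0,0,0,0,0]' | egrep 'tcp|wrist'
python3 -m inch '[1.2,0.3,0,0,1.2,0.3,0,0,1.2,0.3,0,0,0,0,0,0,0,0,0,0]' | egrep 'tcp|wrist'
python3 - <<'E'
from edge import *
st(); shot('scene','s7'); shot('top','t7')
ys=np.arange(-55,56,3.)
print(edge('scene','s7',6,-22,ys,deck=True))
E
```

```text
tcp_pos: [0.4499, -0.0115, 0.1394]
wrist_force: [0.2, -0.3, -0.2]
tcp_pos: [0.4499, -0.0115, 0.1392]
wrist_force: [0.3, -0.8, 0.2]
tcp_pos: [0.4129, -0.0106, 0.1392]
wrist_force: [0.1, 0.2, -0.4]
t 21.38 stand x,y mm -157.5 -0.2 z 139.2 yaw y-tool rel stand 1.5637 F [ 0.08  0.18 -0.43] gap 0.0856 tilt [ 0.001  -0.0001] q6 -0.44
x at y=0: -22.97  slope(ang=-slope) 0.1014  n 36/37  sign 1
```

```bash
python3 -m inch '[0,0,2,-0.007,0,0,2,0,0,0,2,0,0,0,1.2,0,0,0,0,0]' | egrep 'tcp|wrist'
python3 -m inch '[0,0,0.3,0,0,0,0.2,0,0,0,0.1,0,0,0,0,0,0,0,0,0]' | egrep 'tcp|wrist'
python3 -m inch '[0,0,0.1,0,0,0,0,0,0,0,0,0,0,0,0,0,0,0,0,0]' | egrep 'tcp|wrist'
python3 -c "from h import *;st()"
```

```text
tcp_pos: [0.4115, -0.0102, 0.0645]
wrist_force: [-0.4, 0.2, -0.0]
tcp_pos: [0.4134, -0.0107, 0.0614]
wrist_force: [0.7, -0.4, -0.2]
tcp_pos: [0.4128, -0.0106, 0.0599]
wrist_force: [-0.5, -0.4, 0.0]
t 22.73 stand x,y mm -157.6 -0.2 z 59.9 yaw y-tool rel stand 1.5739 F [-0.53 -0.41  0.03] gap 0.0853 tilt [0.0002 0.    ] q6 -0.45
```

```bash
python3 -m inch '[0,0,0.1,0.003,0,0,0.05,0,0,0,0,0,0,0,0,0,0,0,0,0]' | egrep 'tcp|wrist'
python3 -m inch '[-0.25,0,0,0,-0.25,0,0,0,-0.25,0,0,0,-0.25,0,0,0,-0.25,0,0,0]' | egrep 'tcp|wrist'
python3 -m inch '[-0.25,0,0,0,-0.25,0,0,0,-0.25,0,0,0,-0.25,0,0,0,-0.25,0,0,0]' | egrep 'tcp|wrist'
python3 - <<'E'
from edge import *
shot('scene','s8'); st()
ys=np.arange(-55,56,3.)
print(edge('scene','s8',6,-16,ys,deck=True));print(edge('scene','s8',6,153,ys))
E
```

```text
tcp_pos: [0.4127, -0.0105, 0.0583]
wrist_force: [-0.0, -0.4, -0.8]
tcp_pos: [0.4252, -0.0078, 0.0583]
wrist_force: [-1.2, -0.1, 1.1]
tcp_pos: [0.4373, -0.0049, 0.0583]
wrist_force: [-1.4, 0.3, -0.5]
t 24.03 stand x,y mm -131.8 -0.1 z 58.3 yaw y-tool rel stand 1.5711 F [-0.03  0.88  1.34] gap 0.0855 tilt [0.0006 0.0003] q6 -0.42
x at y=0: -10.51  slope(ang=-slope) -0.0010  n 35/37  sign 1
x at y=0: 152.77  slope(ang=-slope) 0.0090  n 37/37  sign 1
```

B is square now (slope −0.001) and its lower edge is at about −10 mm. I'll continue pushing.

```bash
python3 -m inch '[-0.3,0,0,0,-0.3,0,0,0,-0.3,0,0,0,-0.3,0,0,0,-0.3,0,0,0]' | egrep 'tcp|wrist'
python3 -m inch '[-0.3,0,0,0,-0.3,0,0,0,-0.3,0,0,0,-0.3,0,0,0,-0.3,0,0,0]' | egrep 'tcp|wrist'
python3 -m inch '[-0.3,0,0,0,-0.3,0,0,0,-0.3,0,0,0,-0.3,0,0,0,-0.3,0,0,0]' | egrep 'tcp|wrist'
python3 -m inch '[-0.3,0,0,0,-0.3,0,0,0,-0.3,0,0,0,-0.1,0,0,0,0,0,0,0]' | egrep 'tcp|wrist'
cat >> edge.py <<'E'
def sides(n,f,h,x1,x2,deck=False,ys=(-75,75),half=14):
    """side edges of a board at given x range: y positions"""
    im=cv2.imread(f'pics/{f}.png').astype(np.float32); res=[]
    G=F if not deck else np.array([[np.cos(A_),np.sin(A_),0],[-np.sin(A_),np.cos(A_),0],[0,0,1]])
    for y0 in ys:
        yy=np.arange(y0-half,y0+half,.25); o=[]
        for x in np.arange(x1,x2,3.):
            uv=proj(n,O+np.c_[np.full(len(yy),x),yy,np.full(len(yy),h)]/1e3@G).astype(np.float32)
            v=cv2.remap(im[:,:,1],uv[:,0].reshape(1,-1),uv[:,1].reshape(1,-1),cv2.INTER_CUBIC).ravel()
            g=cv2.GaussianBlur(np.gradient(v).reshape(1,-1)*-np.sign(y0),(0,0),3).ravel(); o.append(yy[g.argmax()])
        res.append((round(float(np.median(o)),1),round(float(np.std(o)),1)))
    return res
E
python3 - <<'E'
from edge import *
st(); shot('scene','s9')
ys=np.arange(-55,56,3.)
print(edge('scene','s9',6,47,ys,deck=True));print(edge('scene','s9',6,153,ys))
print('B',sides('scene','s9',6,-40,30,True),'A',sides('scene','s9',6,90,148),'A0',sides('scene','scene0',6,60,120))
E
```

```text
tcp_pos: [0.4522, -0.0016, 0.0583]
wrist_force: [-1.1, 0.1, -0.3]
tcp_pos: [0.4667, 0.0017, 0.0583]
wrist_force: [-0.7, 0.0, 0.0]
tcp_pos: [0.4813, 0.005, 0.0583]
wrist_force: [-0.8, -0.4, 0.3]
tcp_pos: [0.4912, 0.0072, 0.0584]
wrist_force: [-0.8, 0.6, 1.0]
t 25.70 stand x,y mm -77.1 -0.2 z 58.4 yaw y-tool rel stand 1.5711 F [-0.84  0.65  1.  ] gap 0.0853 tilt [0.0004 0.0001] q6 -0.37
x at y=0: 45.13  slope(ang=-slope) -0.0002  n 37/37  sign 1
x at y=0: 152.77  slope(ang=-slope) 0.0084  n 37/37  sign 1
B [(-68.0, 0.4), (82.2, 0.3)] A [(-69.5, 0.3), (81.0, 0.4)] A0 [(-72.4, 0.8), (78.9, 0.9)]
```

```bash
python3 -m inch '[-0.3,0,0,0,-0.3,0,0,0,-0.3,0,0,0,-0.3,0,0,0,-0.3,0,0,0]' | egrep 'tcp|wrist'
python3 -m inch '[-0.2,0,0,0,-0.2,0,0,0,-0.2,0,0,0,-0.2,0,0,0,-0.2,0,0,0]' | egrep 'tcp|wrist'
python3 -m inch '[-0.2,0,0,0,-0.2,0,0,0,-0.2,0,0,0,-0.2,0,0,0,-0.2,0,0,0]' | egrep 'tcp|wrist'
python3 - <<'E'
from edge import *
st(); shot('scene','s10')
ys=np.arange(-55,56,3.)
for h in(6,9,12): print(h,edge('scene','s10',h,80,ys))
print(edge('scene','s10',6,153,ys))
E
```

```text
tcp_pos: [0.5057, 0.0105, 0.0583]
wrist_force: [-0.8, 0.8, -0.0]
tcp_pos: [0.5153, 0.0127, 0.0583]
wrist_force: [-0.4, 0.1, 0.8]
tcp_pos: [0.5251, 0.0149, 0.0584]
wrist_force: [-0.3, -0.1, 0.8]
t 27.00 stand x,y mm -42.4 -0.1 z 58.4 yaw y-tool rel stand 1.5709 F [-0.25 -0.09  0.79] gap 0.0853 tilt [0.     0.0001] q6 -0.35
6 x at y=0: 66.18  slope(ang=-slope) 0.0010  n 26/37  sign 1
9 x at y=0: 67.91  slope(ang=-slope) 0.0002  n 35/37  sign 1
12 x at y=0: 68.90  slope(ang=-slope) -0.0003  n 36/37  sign 1
x at y=0: 152.79  slope(ang=-slope) 0.0091  n 37/37  sign 1
```

Run:
```python
from edge import *
ys=np.arange(-55,56,3.)
print('deck',edge('scene','s10',6,80,ys,deck=True))
im=cv2.imread('pics/s10.png').astype(np.float32)
for y in(-60,-30,30,60):
    xs=np.arange(30,165,3.); uv=proj('scene',O+np.c_[xs,np.full(len(xs),y),np.full(len(xs),12)]/1e3@F).astype(np.float32)
    print(y,[int(k) for k in cv2.remap(im[:,:,1],uv[:,0].reshape(1,-1),uv[:,1].reshape(1,-1),1).ravel()])
print('sides slope h12',sides('scene','s10',12,10,60))
```

```text
deck x at y=0: 79.75  slope(ang=-slope) 0.0027  n 36/37  sign 1
-60 [159, 155, 157, 161, 158, 158, 159, 160, 158, 153, 155, 158, 152, 111, 87, 104, 104, 105, 118, 156, 160, 158, 156, 161, 167, 169, 162, 157, 155, 162, 162, 157, 158, 159, 162, 162, 156, 154, 163, 169, 166, 124, 54, 57, 59]
-30 [158, 152, 154, 156, 153, 152, 154, 157, 155, 156, 167, 169, 165, 131, 84, 100, 104, 104, 121, 157, 167, 171, 167, 164, 166, 168, 161, 155, 151, 157, 156, 152, 153, 154, 156, 157, 153, 158, 169, 171, 166, 133, 54, 59, 61]
30 [91, 88, 87, 99, 133, 145, 146, 148, 153, 162, 168, 170, 161, 115, 89, 96, 101, 103, 119, 170, 167, 165, 160, 157, 159, 162, 158, 155, 150, 150, 149, 144, 145, 147, 147, 149, 153, 165, 169, 172, 168, 146, 64, 59, 63]
60 [155, 152, 148, 148, 143, 143, 146, 147, 152, 162, 168, 172, 166, 134, 84, 97, 99, 102, 122, 164, 166, 162, 156, 153, 156, 158, 157, 156, 151, 150, 149, 144, 144, 147, 147, 149, 153, 165, 169, 175, 171, 149, 76, 61, 61]
sides slope h12 [(-67.5, 2.2), (84.5, 2.6)]
```

B is still level and cantilevered: its edge fits the deck plane at 79.8 mm, and it is probably held down by friction against the fingers. I'll ease the fingers back so it tips.

```bash
python3 -m inch '[0.1,0,0,0,0.1,0,0,0,0.1,0,0,0,0.1,0,0,0,0,0,0,0]' | egrep 'tcp|wrist'
python3 - <<'E'
from edge import *
st(); shot('scene','s11')
ys=np.arange(-55,56,3.)
print('deck',edge('scene','s11',6,80,ys,deck=True))
print('slope',edge('scene','s11',12,80,ys)); print(edge('scene','s11',6,153,ys))
im=cv2.imread('pics/s11.png').astype(np.float32)
for y in(-60,30):
    xs=np.arange(30,165,3.); uv=proj('scene',O+np.c_[xs,np.full(len(xs),y),np.full(len(xs),12)]/1e3@F).astype(np.float32)
    print(y,[int(k) for k in cv2.remap(im[:,:,1],uv[:,0].reshape(1,-1),uv[:,1].reshape(1,-1),1).ravel()])
E
```

```text
tcp_pos: [0.5207, 0.014, 0.0584]
wrist_force: [-0.7, -0.5, -0.0]
t 27.47 stand x,y mm -46.9 -0.0 z 58.4 yaw y-tool rel stand 1.5709 F [-0.72 -0.51 -0.05] gap 0.085 tilt [-0.0001  0.0001] q6 -0.35
deck x at y=0: 88.66  slope(ang=-slope) 0.0022  n 36/37  sign 1
slope x at y=0: 76.79  slope(ang=-slope) 0.0003  n 36/37  sign 1
x at y=0: 152.79  slope(ang=-slope) 0.0086  n 37/37  sign 1
-60 [169, 165, 158, 156, 161, 162, 159, 159, 161, 164, 162, 157, 158, 168, 170, 159, 100, 103, 132, 163, 160, 158, 156, 161, 168, 168, 162, 157, 154, 162, 162, 157, 158, 159, 162, 162, 156, 154, 163, 169, 166, 124, 54, 57, 60]
30 [96, 95, 95, 114, 130, 143, 145, 147, 148, 149, 153, 162, 169, 172, 171, 152, 105, 100, 124, 169, 167, 165, 159, 157, 159, 162, 158, 155, 150, 150, 149, 144, 146, 147, 147, 150, 154, 165, 168, 172, 168, 146, 65, 59, 62]
```

It has tipped (edge on A at about 77–79 mm, A unmoved). I'll push on.

```bash
python3 -m inch '[-0.2,0,0,0,-0.2,0,0,0,-0.2,0,0,0,-0.2,0,0,0,-0.2,0,0,0]' | egrep 'tcp|wrist'
python3 -m inch '[-0.2,0,0,0,-0.2,0,0,0,-0.2,0,0,0,-0.2,0,0,0,-0.2,0,0,0]' | egrep 'tcp|wrist'
python3 -m inch '[-0.2,0,0,0,-0.2,0,0,0,-0.2,0,0,0,-0.2,0,0,0,-0.2,0,0,0]' | egrep 'tcp|wrist'
python3 - <<'E'
from edge import *
st(); shot('scene','s12')
ys=np.arange(-55,56,3.)
print('slope',edge('scene','s12',12,104,ys)); print(edge('scene','s12',6,153,ys))
E
```

```text
tcp_pos: [0.5309, 0.0163, 0.0582]
wrist_force: [-1.4, -0.8, 0.3]
tcp_pos: [0.5407, 0.0185, 0.0583]
wrist_force: [0.2, -0.5, 0.2]
tcp_pos: [0.5505, 0.0207, 0.0584]
wrist_force: [-0.4, -0.0, -0.0]
t 28.77 stand x,y mm -16.4 -0.1 z 58.4 yaw y-tool rel stand 1.571 F [-0.39 -0.04 -0.05] gap 0.0855 tilt [0.0001 0.0001] q6 -0.33
slope x at y=0: 102.83  slope(ang=-slope) 0.0008  n 37/37  sign 1
x at y=0: 152.77  slope(ang=-slope) 0.0081  n 36/37  sign 1
```

```bash
python3 -m inch '[-0.15,0,0,0,-0.15,0,0,0,-0.15,0,0,0,-0.15,0,0,0,-0.15,0,0,0]' | egrep 'tcp|wrist'
python3 -m inch '[-0.15,0,0,0,-0.15,0,0,0,-0.15,0,0,0,-0.15,0,0,0,0,0,0,0]' | egrep 'tcp|wrist'
python3 - <<'E'
from edge import *
st(); shot('scene','s13')
ys=np.arange(-55,56,3.)
print('slope',edge('scene','s13',12,116,ys)); print(edge('scene','s13',6,153,ys))
E
```

```text
tcp_pos: [0.5577, 0.0223, 0.0583]
wrist_force: [0.4, -1.3, 0.2]
tcp_pos: [0.5638, 0.0237, 0.0584]
wrist_force: [0.9, -0.2, 0.6]
t 29.65 stand x,y mm -2.7 -0.1 z 58.4 yaw y-tool rel stand 1.571 F [ 0.87 -0.2   0.57] gap 0.0855 tilt [0.0004 0.0001] q6 -0.32
slope x at y=0: 117.93  slope(ang=-slope) -0.0017  n 33/37  sign 1
x at y=0: 152.78  slope(ang=-slope) 0.0084  n 37/37  sign 1
```

```bash
python3 -m inch '[-0.15,0,0,0,-0.15,0,0,0,-0.1,0,0,0,-0.05,0,0,0,0,0,0,0]' | egrep 'tcp|wrist'
python3 - <<'E'
from edge import *
st(); shot('scene','s14')
ys=np.arange(-55,56,3.)
print('slope',edge('scene','s14',12,122,ys)); print(edge('scene','s14',6,153,ys))
E
```

```text
tcp_pos: [0.568, 0.0247, 0.0584]
wrist_force: [-0.0, 0.3, -0.0]
t 30.12 stand x,y mm 1.6 -0.1 z 58.4 yaw y-tool rel stand 1.571 F [-0.04  0.34 -0.04] gap 0.0855 tilt [0.0002 0.0001] q6 -0.32
slope x at y=0: 122.04  slope(ang=-slope) 0.0002  n 34/37  sign 1
x at y=0: 152.79  slope(ang=-slope) 0.0086  n 37/37  sign 1
```

B reads 122.0 mm in the scene view and looks flat. I'll retract and check both views.

```bash
python3 -m inch '[0.2,0,0,0,0.6,0,0,0,1.5,0,-0.5,0,3,0,-2,0,3,0,-3,0]' | egrep 'tcp|wrist'
python3 -m inch '[4,0,-1,0,4,0,0,0,3,0,0,0,0,0,0,0,0,0,0,0]' | egrep 'tcp|wrist'
python3 - <<'E'
from edge import *
st(); shot('scene','s15'); shot('top','t15')
ys=np.arange(-55,56,3.)
for n,f in(('scene','s15'),('top','t15')):
    print(n,'B',edge(n,f,12,123,ys),'A',edge(n,f,6,154,ys)); print('  sides B',sides(n,f,12,30,110),'A',sides(n,f,6,130,150))
# pointers: tip pixel from brass mask, extreme towards +y
for n,f in(('scene','s15'),('top','t15')):
    im=cv2.imread(f'pics/{f}.png'); im=cv2.resize(im,None,fx=4,fy=4,interpolation=cv2.INTER_CUBIC)
    h=cv2.cvtColor(im,cv2.COLOR_BGR2HSV); m=cv2.inRange(h,(12,120,120),(30,255,255))
    k=np.zeros_like(m); q=proj(n,O+np.array([[100,-122,0],[175,-122,0],[175,-86,0],[100,-86,0]])/1e3@F)*4+1.5
    cv2.fillPoly(k,[q.astype(np.int32)],255); m&=k
    nc,lab,stt,_=cv2.connectedComponentsWithStats(m)
    for i in range(1,nc):
        if stt[i,4]<80: continue
        v,u=np.where(lab==i); X=((onplane(n,np.c_[(u-1.5)/4,(v-1.5)/4],O+.005*F[2],F[2])-O)@F.T)*1e3
        s=X[X[:,1]>X[:,1].max()-2.5]; print(n,'ptr area',stt[i,4],'ymax',X[:,1].max().round(1),'tip x',s[:,0].mean().round(2),'body x',((X[:,0].max()+X[:,0].min())/2).round(2))
E
```

```text
tcp_pos: [0.4841, 0.0066, 0.1106]
wrist_force: [0.5, -0.6, -0.1]
tcp_pos: [0.3784, -0.018, 0.123]
wrist_force: [0.3, -1.2, 0.4]
t 31.00 stand x,y mm -192.8 0.2 z 123.0 yaw y-tool rel stand 1.5696 F [ 0.34 -1.16  0.43] gap 0.0856 tilt [ 0.0008 -0.0001] q6 -0.48
scene B x at y=0: 122.04  slope(ang=-slope) 0.0002  n 34/37  sign 1 A x at y=0: 152.79  slope(ang=-slope) 0.0085  n 37/37  sign 1
  sides B [(-68.8, 1.0), (82.0, 0.2)] A [(-70.0, 0.3), (81.0, 0.3)]
top B x at y=0: 123.51  slope(ang=-slope) 0.0234  n 21/37  sign 1 A x at y=0: 154.52  slope(ang=-slope) 0.0116  n 36/37  sign 1
  sides B [(-69.5, 0.3), (81.0, 0.2)] A [(-70.2, 0.3), (80.0, 0.2)]
scene ptr area 1002 ymax -94.6 tip x 121.37 body x 119.9
scene ptr area 1038 ymax -94.0 tip x 149.55 body x 148.19
top ptr area 680 ymax -97.1 tip x 151.76 body x 153.29
top ptr area 685 ymax -96.6 tip x 123.6 body x 124.55
```

Run:
```python
from edge import *
for n,f in(('scene','scene0'),('top','top0')):
    im=cv2.imread(f'pics/{f}.png').astype(np.float32)
    for y in(-97,-100,-103,-106):
        r=[]
        for h in(0,5,10):
            xs=np.arange(105,172,.25); uv=proj(n,O+np.c_[xs,np.full(len(xs),y),np.full(len(xs),h)]/1e3@F).astype(np.float32)
            v=cv2.remap(im[:,:,2]-im[:,:,0]*.6,uv[:,0].reshape(1,-1),uv[:,1].reshape(1,-1),cv2.INTER_CUBIC).ravel()
            g=np.gradient(cv2.GaussianBlur(v.reshape(1,-1),(0,0),3).ravel())
            e=[]
            for lo,hi in((105,138),(138,172)):
                k=(xs>=lo)&(xs<hi); e+= [xs[k][g[k].argmax()],xs[k][g[k].argmin()]]
            r.append(e)
        print(n,y,r)
```

```text
scene -97 [[np.float64(117.0), np.float64(123.75), np.float64(144.5), np.float64(151.75)], [np.float64(119.0), np.float64(124.25), np.float64(146.25), np.float64(152.75)], [np.float64(121.0), np.float64(125.0), np.float64(148.0), np.float64(153.5)]]
scene -100 [[np.float64(112.75), np.float64(125.0), np.float64(142.5), np.float64(153.5)], [np.float64(117.5), np.float64(125.5), np.float64(145.75), np.float64(154.25)], [np.float64(119.75), np.float64(126.5), np.float64(147.0), np.float64(154.25)]]
scene -103 [[np.float64(112.25), np.float64(125.25), np.float64(141.25), np.float64(153.75)], [np.float64(113.75), np.float64(126.75), np.float64(142.75), np.float64(154.75)], [np.float64(115.5), np.float64(127.75), np.float64(145.5), np.float64(156.0)]]
scene -106 [[np.float64(112.75), np.float64(125.5), np.float64(141.25), np.float64(153.75)], [np.float64(114.0), np.float64(126.5), np.float64(142.0), np.float64(155.25)], [np.float64(115.25), np.float64(128.0), np.float64(143.75), np.float64(156.0)]]
top -97 [[np.float64(122.75), np.float64(128.5), np.float64(151.5), np.float64(157.25)], [np
[... 201 characters left out ...]
.75), np.float64(150.5), np.float64(159.0)], [np.float64(120.5), np.float64(127.25), np.float64(147.5), np.float64(156.25)], [np.float64(117.5), np.float64(124.5), np.float64(144.5), np.float64(153.75)]]
top -103 [[np.float64(122.5), np.float64(131.0), np.float64(149.25), np.float64(161.25)], [np.float64(119.75), np.float64(128.5), np.float64(146.5), np.float64(158.5)], [np.float64(117.25), np.float64(126.0), np.float64(143.75), np.float64(149.0)]]
top -106 [[np.float64(121.75), np.float64(134.0), np.float64(149.25), np.float64(164.5)], [np.float64(119.0), np.float64(131.5), np.float64(146.5), np.float64(161.75)], [np.float64(116.25), np.float64(129.0), np.float64(143.5), np.float64(158.5)]]
```

The boards read about +3 mm (A) and about 0 mm (B) relative to the pointer tips when measured by the same method. I'll check the edge-reading bias against the known 112 mm board length and the ridge position.

Run:
```python
from edge import *
ys=np.arange(-60,61,3.)
for n,f in(('top','top0'),('scene','scene0')):
    print(n,'A low',edge(n,f,6,132,ys,8),'| A up',edge(n,f,6,20,ys,8))
    print('   B low',edge(n,f,6,-22,ys,12,True),'| B up',edge(n,f,6,-135,ys,12,True))
    print('   ridge',edge(n,f,0,0,np.r_[np.arange(-120,-90,3.),np.arange(90,120,3.)],8),'| lip',edge(n,f,0,195,ys,8),edge(n,f,14,195,ys,8))
im=cv2.imread('pics/top0.png').astype(np.float32)
for n,f in(('top','top0'),('scene','scene0')):
    im=cv2.imread(f'pics/{f}.png').astype(np.float32); xs=np.arange(120,142,1.)
    uv=proj(n,O+np.c_[xs,xs*0+0,xs*0+6]/1e3@F).astype(np.float32); print(cv2.remap(im[:,:,1],uv[:,0].reshape(1,-1),uv[:,1].reshape(1,-1),1).ravel().astype(int).tolist())
```

```text
top A low x at y=0: 133.09  slope(ang=-slope) 0.0454  n 40/41  sign 1 | A up x at y=0: 19.22  slope(ang=-slope) 0.0439  n 40/41  sign -1
   B low x at y=0: -20.67  slope(ang=-slope) 0.1022  n 37/41  sign 1 | B up x at y=0: -133.63  slope(ang=-slope) 0.0997  n 40/41  sign -1
   ridge x at y=0: -0.08  slope(ang=-slope) 0.0045  n 16/20  sign 1 | lip x at y=0: 202.68  slope(ang=-slope) 0.0016  n 37/41  sign -1 x at y=0: 193.96  slope(ang=-slope) 0.0026  n 35/41  sign -1
scene A low x at y=0: 131.20  slope(ang=-slope) 0.0480  n 41/41  sign 1 | A up x at y=0: 18.63  slope(ang=-slope) 0.0448  n 41/41  sign -1
   B low x at y=0: -22.98  slope(ang=-slope) 0.1020  n 40/41  sign 1 | B up x at y=0: -135.89  slope(ang=-slope) 0.1011  n 39/41  sign -1
   ridge x at y=0: -1.73  slope(ang=-slope) 0.0017  n 15/20  sign 1 | lip x at y=0: 199.92  slope(ang=-slope) 0.0028  n 39/41  sign 1 x at y=0: 202.75  slope(ang=-slope) -0.0000  n 31/41  sign 1
[142, 143, 144, 145, 145, 146, 145, 145, 145, 139, 132, 125, 108, 91, 76, 67, 59, 52, 54, 56, 58, 58]
[166, 167, 168, 168, 168, 167, 165, 163, 158, 149, 138, 114, 83, 56, 50, 51, 52, 53, 53, 53, 53, 54]
```

Run:
```python
from edge import *
ys=np.r_[np.arange(-58,59,3.)]
print('B up scene',edge('scene','s15',12,10,ys,9)); print('top',edge('top','t15',12,11,ys,9))
for h in(12,20): print(h,sides('scene','s15',h,12,40),sides('scene','s15',h,90,115))
```

```text
B up scene x at y=0: 10.26  slope(ang=-slope) -0.0012  n 39/39  sign -1
top x at y=0: 10.82  slope(ang=-slope) -0.0000  n 39/39  sign -1
12 [(-69.0, 0.3), (82.0, 0.3)] [(-68.5, 0.4), (82.0, 0.3)]
20 [(-71.8, 0.5), (78.0, 0.3)] [(-71.2, 0.4), (78.0, 0.3)]
```

B lies flat (its length reads 112 mm in both views on the 12 mm plane), is square, and is about 6 mm off centre. Handing in.

```bash
python3 -c "
from workcell import env; print(env.hand_in())"
```

```text
the job is handed in; nothing more can be done
None
```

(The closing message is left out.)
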